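# Close up the rows of pins on the draining rack

### The arm

A 6-joint arm with a two-finger parallel gripper is mounted at the origin on the work surface. World frame = base frame: x ahead of the robot, y to its left, z up, the work surface at z = 0. Lengths are in m, angles in rad, forces in N, time in s.
With the tool pointing down it reaches from about 0.3 to 0.85 m from the base axis. Payload 4.2 kg.
Tool frame: the origin (TCP) lies midway between the tips of the shut fingers; the grasp point (between the pads) lies 19 mm behind it; z points along the fingers, y is the line along which they close (so a half turn about z gives the same grasp; the last joint's range is limited). The gripper opens to 91 mm and grips with 3 to 60 N. Pads are 32 mm wide; open, the fingers measure 118 mm over their backs; the gripper's body (76 mm by 178 mm) begins 60 mm behind the grasp point.
Start: joints at [1.156, 0.32, 1.565, -0, 1.257, -0.02], TCP at [0.221, 0.531, 0.214] pointing down, gripper open.
Joint ranges: [-3.11, 3.11], [-0.84, 2.01], [0.21, 2.61], [-1.34, 4.49], [0.05, 2.63], [-2.56, 2.56]. Speed limits (rad/s): [2.57, 2.57, 3.14, 3.14, 3.14, 3.14].

### API

Orientations are given as a unit quaternion [x, y, z, w].
In Python, from bench import bot, read_camera, finish_job gives the robot as it stands. The module is installed in compiled form; this text tells all that it offers.
- The arm moves only by the shell command python3 -m handwheel 'ROWS'. ROWS is JSON, a list that holds one entry, the list of rows, each a list of 5 numbers: the opening, from -1 (shut) to 1 (fully open), then the shift along the world's x, y, z as a fraction of full scale, then the turn about the world's z as a fraction of full scale. In form: [[[grip, tx, ty, tz, yaw], ...]]. A call has 1 to 5 rows; each row is the pose to reach, as a shift and turn from the pose commanded when the call began; what a row does not reach only later rows make up. Full scale, the value 1, is 150 mm for a shift and pi/2 rad for a turn. A row lasts 1/12 s, in which the tool goes at most 41.7 mm and 7.16 degrees, less where a joint would pass 70% of its speed; a pose out of reach is approached as far as the arm can. A call with a number of a shift or a turn outside -1 to 1 is refused whole. A call with a gripper value outside its range is refused whole. The fingers move at their own pace and stop on an object; the grip force is fixed at half the most. Time passes only in rows, so rows that repeat a pose let the fingers close. It gives the time, the measured TCP pose, the force, the opening and the grip force at its end, in the units of the state.
- bot.get_obs(): the state, without advancing time (a new reading comes with each control period).
- read_camera(name): name is "side" or "top"; returns a dict with "pixels" (480x640x3 uint8, red, green, blue), "depth" (480x640 float32, m along the optical axis (not along the pixel's ray), 0 where there is no reading), "K" (3x3 intrinsics, pixels), "extrinsics" (4x4, takes a point from world to camera coordinates). Camera axes: x right, y down, z forward; pixel columns grow to the right and rows downward; lengths in m; the calibration is good to about 2 mm. A picture is of the moment at which its call begins.
- finish_job(): hands the job in; it is judged then, once.
The state is a dict: "time_s": time; "joints": joint angles; "joint_vel": joint speeds; "joint_efforts": joint torques, N m; "position": TCP position; "orientation": TCP orientation; "ft_force": force on the tool from outside, world axes, zero at the start; "torque": the same for the moment, N m; "width": opening from 0.0 (shut) to 1.0 (fully open); "finger_force": force on a finger pad.
Only numpy, scipy, OpenCV 4.12 (cv2) and the standard library are available. Lean on these libraries where they do the work, as an engineer would, in place of code of your own. Each camera call takes 0.05 s, during which the arm holds its last target. There are 200 camera calls.

### The job

The black-dipped pins hanging in the three lanes of the draining rack nearest the robot have gaps between them. With the fingertips, push each row along its bars towards the upright stop until it is closed up: first pin hard against the stop, every head touching the next. Only push: do not lift pins off the bars or let any fall from the open ends, leave the standing spare pins, the bottle, the tin and the brush where they are, and finish clear of the rack with the pins hanging still.

Things in the scene. Friction and masses are not known exactly. Their poses are not given: they have to be found in the camera images.
- rack: Dark steel draining rack, fixed (a full one stands behind it); place and yaw vary. Six round 12 mm bars, tops 150 mm above the table, form three level lanes; pins hang by the head in 24 mm slots. Origin on the table below the middle of the stop's face; +x runs along the bars away from the stop to the open ends at x = 360 mm; lanes at y = -60, 0, +60 mm; z up.
- stop (a point): The rack's stop: upright steel flange across all three lanes, 225 mm wide, from 125 to 180 mm above the table. This point is the middle of its face at bar-top height (rack x = 0, y = 0, z = 150 mm). Nothing else of the rack stands above the bars. In a closed-up row the pin axes are at rack x = 25, 75 and 125 mm.
- open_end (a point): Open ends of the bars, whose rack is 226 mm wide over its legs; pins have 2 mm side play each way in their slots. The point: bar-top height, middle lane (rack x = 360, y = 0, z = 150 mm). Nothing holds pins back here.
- pin_a1: First hanging pin (nearest the stop) of the lane at rack y = -60 mm, 0 to 12 mm short of the stop. Galvanised pin, head 50 mm across, 17 high (upright side 3 to 11 mm above its underside, domed top), black 20 mm shank, 34 mm foot 130 mm below the head, 0.34 kg. Slides along its lane with 1 to 3 N a pin. Origin: axis at the underside of the head, z up
- pin_b1: Second hanging pin of the lane at rack y = -60 mm, starting at rack x = 88 to 107 mm. Same kind and origin as the first pin.
- pin_c1: Last hanging pin (nearest the open end) of one of the three lanes; which lane varies (see its y in the rack's frame). Starts at rack x = 165 to 265 mm. Same kind and origin as the first pin.
- pin_a2: First hanging pin (nearest the stop) of the lane at rack y = 0 mm, 0 to 12 mm short of the stop. Galvanised pin, head 50 mm across, 17 high (upright side 3 to 11 mm above its underside, domed top), black 20 mm shank, 34 mm foot 130 mm below the head, 0.34 kg. Slides along its lane with 1 to 3 N a pin. Origin: axis at the underside of the head, z up
- pin_b2: Second hanging pin of the lane at rack y = 0 mm, starting at rack x = 88 to 107 mm. Same kind and origin as the first pin.
- pin_c2: Last hanging pin (nearest the open end) of one of the three lanes; which lane varies (see its y in the rack's frame). Starts at rack x = 165 to 265 mm. Same kind and origin as the first pin.
- pin_a3: First hanging pin (nearest the stop) of the lane at rack y = 60 mm, 0 to 12 mm short of the stop. Galvanised pin, head 50 mm across, 17 high (upright side 3 to 11 mm above its underside, domed top), black 20 mm shank, 34 mm foot 130 mm below the head, 0.34 kg. Slides along its lane with 1 to 3 N a pin. Origin: axis at the underside of the head, z up
- pin_b3: Second hanging pin of the lane at rack y = 60 mm, starting at rack x = 88 to 107 mm. Same kind and origin as the first pin.
- pin_c3: Last hanging pin (nearest the open end) of one of the three lanes; which lane varies (see its y in the rack's frame). Starts at rack x = 165 to 265 mm. Same kind and origin as the first pin.
- spare1: Same kind of pin, not hung yet: standing on its flared foot on the table beyond the open ends of the bars (40 mm or more from them), 147 mm high. Origin on its axis at the underside of the head, 130 mm above the table. Leave it standing
- spare2: Same kind of pin, not hung yet: standing on its flared foot on the table beyond the open ends of the bars (40 mm or more from them), 147 mm high. Origin on its axis at the underside of the head, 130 mm above the table. Leave it standing
- bottle: Clear plastic bottle with white cap, 64 mm diameter, 190 mm high, on the table to the left of the rack. Origin at the centre of its base. Leave alone
- tin: Closed metal tin, 80 mm diameter, 90 mm high, on the table to the right of the rack. Origin at the centre of its base. Leave alone
- brush: Brush lying flat on the table, to the right of the rack. Leave alone

How it is judged:
At the end, for the whole second after the job is handed in: All nine pins hang level on the bars at rest, and each of the three rows is closed up against the stop: along the bars the first, second and third pin of each row are no more than 3.5, 4.5 and 5.5 mm from their places with heads touching (25, 75 and 125 mm from the stop face) (x of each of pin_a1, pin_a2, pin_a3 in the frame of rack below 0.0285 m and z of pin_a1 in the frame of rack between 0.145 and 0.155 m and angle between each of pin_a1, pin_a2, pin_a3, pin_b1, pin_b2, pin_b3, pin_c1, pin_c2, pin_c3's own z axis and vertical below 0.1 rad and linear speed of each of pin_a1, pin_a2, pin_a3, pin_b1, pin_b2, pin_b3, pin_c1, pin_c2, pin_c3 below 0.01 m/s and z of pin_a2 in the frame of rack between 0.145 and 0.155 m and z of pin_a3 in the frame of rack between 0.145 and 0.155 m and x of each of pin_b1, pin_b2, pin_b3 in the frame of rack below 0.0795 m and z of pin_b1 in the frame of rack between 0.145 and 0.155 m and z of pin_b2 in the frame of rack between 0.145 and 0.155 m and z of pin_b3 in the frame of rack between 0.145 and 0.155 m and x of each of pin_c1, pin_c2, pin_c3 in the frame of rack below 0.1305 m and z of pin_c1 in the frame of rack between 0.145 and 0.155 m and z of pin_c2 in the frame of rack between 0.145 and 0.155 m and z of pin_c3 in the frame of rack between 0.145 and 0.155 m).
It fails at once if a hanging pin is lifted off the bars (more than 10 mm) (z of any of pin_a1, pin_a2, pin_a3, pin_b1, pin_b2, pin_b3, pin_c1, pin_c2, pin_c3 in the frame of rack above 0.16 m).
It fails at once if a pin falls off the open ends of the bars, or is tipped by more than about 23 degrees (height (world z) of any of pin_a1, pin_a2, pin_a3, pin_b1, pin_b2, pin_b3, pin_c1, pin_c2, pin_c3 below 0.135 m or angle between any of pin_a1, pin_a2, pin_a3, pin_b1, pin_b2, pin_b3, pin_c1, pin_c2, pin_c3's own z axis and vertical above 0.4 rad).
It fails at once if a standing spare pin, the bottle, the tin or the brush is moved more than 25 mm (distance of any of spare1, spare2, bottle, tin, brush from where it was at the start of the episode above 0.025 m).
It also fails if it takes over 51 s, if anything falls off the work surface, if the arm or the gripper's body presses on something with over 40 N, if the wrist force passes 120 N, or if a joint passes its speed limit or range.

## Working session

There is one attempt and no reset: what is moved stays moved. The work goes in short steps, Python scripts to look and compute and a shell command to move; the robot and the scene stay as the last step left them, time stands still between calls to the robot, and variables do not carry over. Pictures are saved under pics/ and viewed, at most 10 in all, crops included, and the job is handed in when it is done.

```bash
mkdir -p pics; cat > h.py <<'E'
import numpy as np, cv2
from bench import bot, read_camera, finish_job
def pts(c):
    d=c["depth"];K=c["K"];v,u=np.mgrid[:480,:640]
    P=np.stack([(u-K[0,2])/K[0,0]*d,(v-K[1,2])/K[1,1]*d,d],-1)
    E=np.linalg.inv(c["extrinsics"]);return P@E[:3,:3].T+E[:3,3]
E
python3 - <<'E'
from h import *
o=bot.get_obs();print(o['time_s'],o['position'],o['orientation'],o['ft_force'],o['width'])
for n in("top","side"):
    c=read_camera(n);cv2.imwrite(f"pics/{n}0.png",c["pixels"][:,:,::-1]);np.savez(f"{n}0.npz",**c);E=np.linalg.inv(c["extrinsics"]);print(n,E.round(3).tolist(),c["K"].round(1).tolist())
E
```

```text
0.0 [0.22097154 0.53031065 0.21312843] [ 1.96132724e-01  9.80576975e-01 -8.48346841e-04 -1.78369548e-04] [-0.51599532 -0.10007122  0.1392345 ] 1.001348873656943
top [[0.014, -0.999, 0.045, 0.498], [-1.0, -0.015, -0.018, -0.001], [0.019, -0.044, -0.999, 1.455], [0.0, 0.0, 0.0, 1.0]] [[517.3, 0.0, 320.2], [0.0, 517.3, 235.7], [0.0, 0.0, 1.0]]
side [[-0.988, -0.125, 0.09, 0.482], [-0.154, 0.756, -0.636, 0.624], [0.011, -0.642, -0.767, 0.906], [0.0, 0.0, 0.0, 1.0]] [[482.1, 0.0, 319.1], [0.0, 482.1, 238.0], [0.0, 0.0, 1.0]]
```

View pics/top0.png

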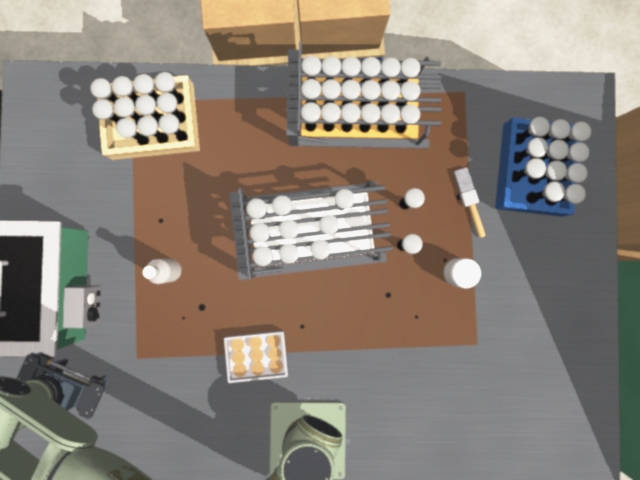

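View pics/side0.png

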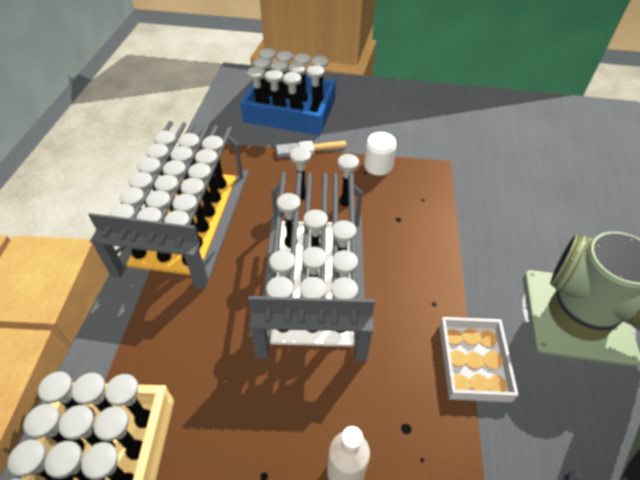

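The top view shows the stop at the left (about (241,233)) and the bars running right to about (385,215). The heads sit at about (257,208), (282,205), (344,199); (260,232), (289,229), (329,224); and (262,255), (290,251), (320,249). The spares are at (414,197) and (411,243). The side view shows the same nine heads with the flange in front, at about (310,310).

```bash
cat >> h.py <<'E'
def heads(c,show=False):
    # white/grey light blobs whose depth puts them at 0.14..0.185 high
    P=pts(c);h=cv2.cvtColor(c["pixels"],cv2.COLOR_RGB2HSV)
    m=((P[...,2]>.155)&(P[...,2]<.185)&(h[...,2]>120)&(h[...,1]<60)&(P[...,0]>.38)&(P[...,0]<.64)&(abs(P[...,1])<.32)).astype(np.uint8)
    m=cv2.morphologyEx(m,cv2.MORPH_OPEN,np.ones((3,3)))
    d=cv2.distanceTransform(m,cv2.DIST_L2,5);_,l,s,ct=cv2.connectedComponentsWithStats((d>4).astype(np.uint8))
    out=[]
    for i in range(1,len(s)):
        q=cv2.dilate((l==i).astype(np.uint8),np.ones((7,7)))&m
        X=P[q>0];uv=np.argwhere(q)[:,::-1].mean(0)
        (cx,cy),r=cv2.minEnclosingCircle(X[:,:2].astype(np.float32))
        out.append([*X[:,:2].mean(0),X[:,2].max(),len(X),r,*uv])
    return np.array(out)
def ray(c,u,v,z):
    E=np.linalg.inv(c["extrinsics"]);d=E[:3,:3]@np.linalg.solve(c["K"],[u,v,1.]);return E[:3,3]+d*(z-E[2,3])/d[2]
E
python3 - <<'E'
from h import *
np.set_printoptions(suppress=True,precision=4)
for n in("top","side"):
    c=dict(np.load(n+"0.npz"));H=heads(c);print(n,len(H));print(H)
    P=pts(c);g=c["pixels"].astype(int)
    # dark steel high points: flange top / bars
    R=(P[...,0]>.36)&(P[...,0]<.66)&(abs(P[...,1])<.34)&(g.max(-1)<120)
    f=R&(P[...,2]>.165)&(P[...,2]<.19);X=P[f];print("flange",len(X),X.mean(0),X.min(0),X.max(0))
    if n=="top":
        Y=X[X[:,1]>.14];print(len(Y));print(cv2.minAreaRect(Y[:,:2].astype(np.float32)),np.percentile(Y[:,2],[5,50,95]))
    b=R&(P[...,2]>.135)&(P[...,2]<.155);X=P[b];print("bars",len(X),X[:,1].min(),X[:,1].max(), cv2.minAreaRect(X[:,:2].astype(np.float32)))
# detections in both views of table things
E
```

```text
top 8
[[  0.6209   0.1379   0.1728 223.       0.0237 255.4753 208.4619]
 [  0.624    0.0728   0.1722 183.       0.0231 281.612  207.6557]
 [  0.585   -0.0469   0.1712 265.       0.025  329.2566 223.9358]
 [  0.5745   0.0545   0.1734 255.       0.0246 288.5922 227.5294]
 [  0.5624   0.1265   0.1737 278.       0.0245 259.6043 231.9137]
 [  0.5215  -0.0231   0.1742 250.       0.0244 319.396  249.22  ]
 [  0.5112   0.0529   0.1741 275.       0.0254 288.8109 252.9091]
 [  0.5044   0.1177   0.1745 284.       0.0247 262.6866 255.2746]]
flange 98 [0.5539 0.1597 0.1754] [0.4503 0.1452 0.1662] [0.6579 0.1778 0.1838]
98
((0.5538172721862793, 0.16153116524219513), (0.20957539975643158, 0.006774157285690308), 7.410091876983643) [0.1678 0.1761 0.1818]
bars 695 -0.20482549189996235 0.20363993058941934 ((0.5776193141937256, -0.0010724812746047974), (0.21591563522815704, 0.3922051787376404), 7.5233564376831055)
side 8
[[  0.583   -0.0389   0.1699 327.       0.0259 315.9541 219.945 ]
 [  0.523   -0.0191   0.1695 357.       0.0248 343.5826 230.5966]
 [  0.5714   0.0606   0.1698 386.       0.0254 313.7772 258.1528]
 [  0.6238   0.0776   0.1696 297.       0.0248 285.5152 261.6465]
 [  0.51     0.0595   0.1704 394.       0.0261 345.3426 261.8325]
 [  0.6197   0.1395   0.1825 412.       0.0303 281.0243 288.0874]
 [  0.5616   0.1316   0.1815 463.       0.0319 312.8834 288.7667]
 [  0.5044   0.1231   0.1812 459.       0.0309 344.2854 289.2636]]
flange 650 [0.5535 0.165  0.1739] [0.4477 0.1501 0.165 ] [0.6596 0.1804 0.1826]
bars 1688 -0.20587456801617032 0.20156337099190064 ((0.5689293742179871, -0.002948373556137085), (0.21378928422927856, 0.3960570991039276), 5.112174987792969)
```

```bash
sed -i 's/P\[...,0\]<.64)/P[...,0]<.69)/; s/abs(P\[...,1\])<.32/abs(P[...,1])<.34/' h.py; cat >> h.py <<'E'
A=np.radians(7.3);U=np.array([np.sin(A),-np.cos(A)]);W=np.array([np.cos(A),np.sin(A)])
E
python3 - <<'E'
from h import *
np.set_printoptions(suppress=True,precision=4)
c=dict(np.load("top0.npz"));s=dict(np.load("side0.npz"))
def closest(c1,p1,c2,p2):
    a0,a1=ray(c1,*p1,.3),ray(c1,*p1,0);b0,b1=ray(c2,*p2,.3),ray(c2,*p2,0)
    d,e=a1-a0,b1-b0;t=np.linalg.lstsq(np.stack([d,-e],1),b0-a0,rcond=None)[0]
    x,y=a0+t[0]*d,b0+t[1]*e;return (x+y)/2,np.linalg.norm(x-y)
Ht,Hs=heads(c),heads(s)
for h in Ht:
    p=ray(c,h[5],h[6],.163)[:2]
    j=np.argmin(np.linalg.norm(Hs[:,:2]-h[:2],axis=1));X,g=closest(c,h[5:],s,Hs[j,5:]);q=ray(s,*Hs[j,5:],.163)[:2]
    print(h[:2],"top u,w",p@U,p@W,"side",q@U,q@W,"tri",X,g)
P=pts(c);b=(P[...,2]>.11)&(P[...,2]<.2);
E
```

```text
[ 0.6498 -0.0845] top u,w 0.16648954434655516 0.633992977366255 side 0.16199028715761285 0.6298832942492686 tri [ 0.6485 -0.0851  0.1583] 0.004138848601152863
[0.6302 0.0716] top u,w 0.008945686639712637 0.6344331713403579 side 0.004154435856808166 0.6345340314853624 tri [0.6311 0.0721 0.157 ] 7.154271352041747e-05
[0.6231 0.1375] top u,w -0.057412708875722085 0.6357400961992272 side -0.05795685453547334 0.6347330470805225 tri [0.6229 0.1377 0.1623] 0.0010049650404839485
[ 0.585  -0.0469] top u,w 0.12091516705041419 0.5744540100228623 side 0.11377500050544229 0.5733995749069819 tri [ 0.585  -0.0473  0.1548] 0.001387960396696073
[0.5745 0.0545] top u,w 0.018851518046829868 0.576887932155719 side 0.013736429355711718 0.5745410988501845 tri [0.5737 0.0548 0.1569] 0.0025994369240228436
[0.5624 0.1265] top u,w -0.05417252450604257 0.5740892991509498 side -0.057550534472506444 0.5737854970641657 tri [0.5625 0.1271 0.1586] 0.00047860987493354744
[ 0.5215 -0.0231] top u,w 0.08922585095922485 0.5143539126931806 side 0.0866049248470744 0.5162292973916985 tri [ 0.5224 -0.0232  0.1597] 0.0016493565949232277
[0.5112 0.0529] top u,w 0.012391382664348253 0.5138186755190415 side 0.006916268034988719 0.5133032201380928 tri [0.5108 0.0533 0.1563] 0.0010220516600713521
[0.5044 0.1177] top u,w -0.052850568843893705 0.5153062544070103 side -0.056680035753951634 0.5157829565762158 tri [0.5045 0.1184 0.158 ] 0.00011323760267307567
```

```bash
python3 -m handwheel '[[[-1,0.1,-0.15,0.2,0.06],[-1,0.3,-0.35,0.33,0.12],[-1,0.45,-0.6,0.33,0.18],[-1,0.6,-0.8,0.33,0.24],[-1,0.8,-1,0.33,0.3]]]'
```

```text
time_s: 0.52
position: [0.3389, 0.381, 0.2638]
orientation: [-0.041, 0.999, -0.0, -0.0]
ft_force: [1.0, -0.1, 0.2]
width: 0.667
finger_force: 0.0
```

The two views agree on the heads. Lanes sit at w = 0.634, 0.574 and 0.515, which matches the 60 mm pitch, and the triangulated height of about 0.158 fits a head hanging on the 0.150 bars. I'll carry on to a point behind the far lane's last pin.

```bash
for i in 1; do python3 -m handwheel '[[[-1,0.12,-0.2,0,0.032],[-1,0.24,-0.4,0,0.032],[-1,0.36,-0.6,0,0.032],[-1,0.48,-0.8,0,0.032],[-1,0.6,-1,0,0.032]]]'>/dev/null; python3 -m handwheel '[[[-1,0.12,-0.2,0,0],[-1,0.24,-0.4,0,0],[-1,0.36,-0.6,0,0],[-1,0.48,-0.8,0,0],[-1,0.6,-1,0,0]]]' >/dev/null; python3 -m handwheel '[[[-1,0.12,-0.2,0,0],[-1,0.24,-0.4,0,0],[-1,0.36,-0.6,0,0],[-1,0.48,-0.8,0,0],[-1,0.6,-1,0,0]]]'; python3 -m handwheel '[[[-1,0.1,-0.15,0,0],[-1,0.2,-0.3,0,0],[-1,0.3,-0.43,0,0],[-1,0.3,-0.43,0,0],[-1,0.3,-0.43,0,0]]]';done; python3 -c "
from h import *
o=bot.get_obs();print(o['position'],o['orientation'],o['ft_force'])"
```

```text
time_s: 1.77
position: [0.6094, -0.0686, 0.263]
orientation: [-0.063, 0.998, 0.0, -0.0]
ft_force: [-0.7, 0.8, 0.7]
width: 0.006
finger_force: 0.0
time_s: 2.18
position: [0.654, -0.1324, 0.2621]
orientation: [-0.062, 0.998, 0.001, -0.001]
ft_force: [-0.9, 1.4, -0.8]
width: 0.002
finger_force: 0.0
[ 0.65397993 -0.1323654   0.26209899] [-6.24568833e-02  9.98046969e-01  5.09082159e-04 -1.06145523e-03] [-0.85720153  1.37476564 -0.82409597]
```

```bash
python3 -m handwheel '[[[-1,0.01,-0.03,-0.2,0],[-1,0.01,-0.03,-0.4,0],[-1,0.01,-0.03,-0.6,0],[-1,0.01,-0.03,-0.66,0],[-1,0.01,-0.03,-0.69,0]]]'; python3 - <<'E'
from h import *
c=read_camera("side");im=c["pixels"][100:340,200:440];cv2.imwrite("pics/s1.png",cv2.resize(im,(600,600))[:,:,::-1])
E
```

```text
time_s: 2.6
position: [0.6538, -0.1347, 0.158]
orientation: [-0.064, 0.998, 0.001, -0.002]
ft_force: [-0.6, -0.9, 0.9]
width: 0.003
finger_force: 0.0
```

View pics/s1.png

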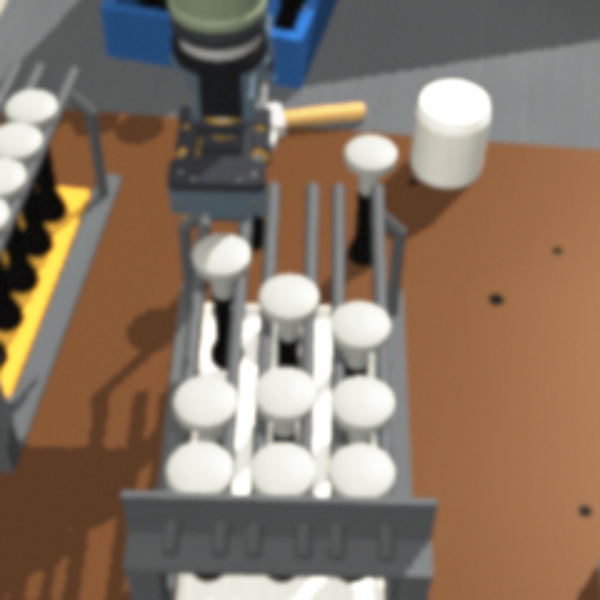

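The shut fingertips are behind the far lane's last pin (crop about (222,255)), hidden by its head, and the rest of the scene hasn't moved. I'll push along -x of the rack.

```bash
python3 -m handwheel '[[[-1,-0.003,0.03,-0.02,0],[-1,-0.01,0.08,-0.02,0],[-1,-0.017,0.132,-0.02,0],[-1,-0.024,0.185,-0.02,0],[-1,-0.03,0.235,-0.02,0]]]'; python3 -m handwheel '[[[-1,-0.007,0.053,0,0],[-1,-0.014,0.106,0,0],[-1,-0.02,0.159,0,0],[-1,-0.027,0.212,0,0],[-1,-0.034,0.265,0,0]]]';  python3 - <<'E'
from h import *
np.set_printoptions(suppress=True,precision=4)
o=bot.get_obs();p=o['position'];print(p,"u,w",p[:2]@U,p[:2]@W,o['ft_force'])
c=read_camera("side");im=c["pixels"][100:340,200:440];cv2.imwrite("pics/s2.png",cv2.resize(im,(600,600))[:,:,::-1])
E
```

```text
time_s: 3.07
position: [0.6516, -0.1005, 0.1584]
orientation: [-0.064, 0.998, -0.001, 0.001]
ft_force: [1.3, -3.9, 2.8]
width: 0.005
finger_force: 1.9
time_s: 3.48
position: [0.6465, -0.0611, 0.1581]
orientation: [-0.063, 0.998, -0.001, 0.001]
ft_force: [1.2, -5.8, 5.7]
width: 0.003
finger_force: 3.0
[ 0.6465 -0.0611  0.1581] u,w 0.14273688904945214 0.6335172248288243 [ 1.2181 -5.7647  5.6853]
```

View pics/s2.png

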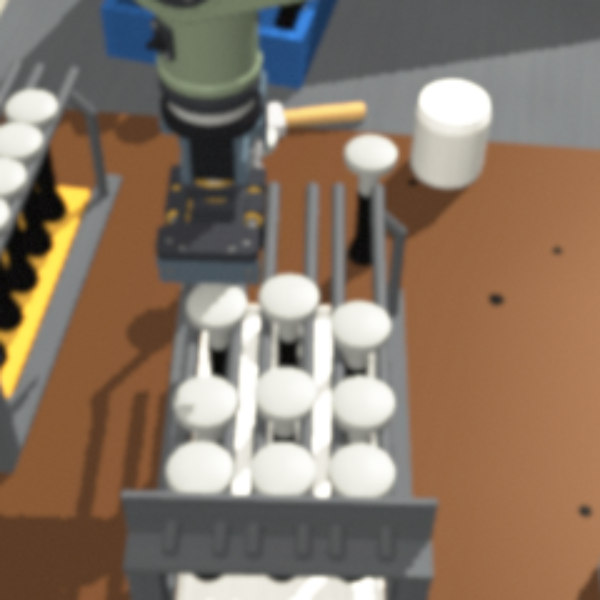

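The far row's last pin has slid to about (215,305) in the crop, still level, but there's 5.7 N upward on the tool. I'll back off briefly to see whether that comes from the bars or the head.

```bash
python3 -m handwheel '[[[-1,0.006,-0.05,0,0],[-1,0.01,-0.08,0,0],[-1,0.01,-0.08,0,0],[-1,0.01,-0.08,0,0]]]'; python3 -m handwheel '[[[-1,0,0,-0.01,0],[-1,0,0,-0.02,0],[-1,0,0,-0.02,0],[-1,0,0,-0.02,0]]]'
```

```text
time_s: 3.87
position: [0.647, -0.0732, 0.1562]
orientation: [-0.063, 0.998, 0.001, -0.001]
ft_force: [-0.4, 0.5, -0.3]
width: 0.002
finger_force: 0.0
time_s: 4.2
position: [0.6472, -0.0729, 0.1537]
orientation: [-0.063, 0.998, 0.0, -0.0]
ft_force: [-0.5, 0.1, 1.6]
width: 0.006
finger_force: 0.0
```

```bash
python3 -m handwheel '[[[-1,-0.007,0.053,0,0],[-1,-0.014,0.106,0,0],[-1,-0.02,0.159,0,0],[-1,-0.027,0.212,0,0],[-1,-0.034,0.265,0,0]]]';  python3 -m handwheel '[[[-1,-0.006,0.043,0,0],[-1,-0.011,0.086,0,0],[-1,-0.016,0.122,0,0],[-1,-0.02,0.152,0,0],[-1,-0.022,0.172,0,0]]]';python3 - <<'E'
from h import *
np.set_printoptions(suppress=True,precision=4)
o=bot.get_obs();p=o['position'];print(p,"u,w",p[:2]@U,p[:2]@W,o['ft_force'])
c=read_camera("top");H=heads(c)
for h in H: print([round(float(q),4) for q in (h[:2]@U+.086,h[:2]@W)])
E
```

```text
time_s: 4.62
position: [0.6421, -0.0324, 0.154]
orientation: [-0.064, 0.998, -0.0, 0.0]
ft_force: [0.9, -1.5, -0.3]
width: 0.006
finger_force: 1.0
time_s: 5.03
position: [0.639, -0.0075, 0.154]
orientation: [-0.064, 0.998, -0.001, 0.0]
ft_force: [0.5, -4.0, -0.2]
width: 0.005
finger_force: 2.0
[ 0.639  -0.0075  0.154 ] u,w 0.08860249272979712 0.6328459503265633 [ 0.5227 -3.9817 -0.2273]
[0.0308, 0.6342]
[0.202, 0.5758]
[0.0306, 0.5725]
[0.0257, 0.5281]
[0.0399, 0.5162]
[0.0201, 0.5223]
[0.0191, 0.5152]
```

Lower contact gives a clean horizontal force. I'll close up in small steps and watch the force.

```bash
python3 -m handwheel '[[[-1,-0.001,0.01,0,0],[-1,-0.003,0.02,0,0],[-1,-0.004,0.03,0,0],[-1,-0.005,0.04,0,0],[-1,-0.006,0.05,0,0]]]';  python3 -m handwheel '[[[-1,-0.001,0.01,0,0],[-1,-0.002,0.016,0,0],[-1,-0.003,0.022,0,0],[-1,-0.004,0.028,0,0],[-1,-0.004,0.028,0,0]]]'
```

```text
time_s: 5.5
position: [0.6381, -0.0002, 0.154]
orientation: [-0.063, 0.998, -0.0, -0.0]
ft_force: [-0.4, -4.8, 0.1]
width: 0.005
finger_force: 2.1
time_s: 5.92
position: [0.6376, 0.0036, 0.154]
orientation: [-0.063, 0.998, -0.001, 0.0]
ft_force: [0.6, -6.6, 0.1]
width: 0.005
finger_force: 2.9
```

```bash
python3 -m handwheel '[[[-1,-0.001,0.006,0,0],[-1,-0.002,0.012,0,0],[-1,-0.002,0.018,0,0],[-1,-0.002,0.018,0,0]]]';  python3 -m handwheel '[[[-1,-0.001,0.007,0,0],[-1,-0.002,0.013,0,0],[-1,-0.002,0.013,0,0]]]'
```

```text
time_s: 6.25
position: [0.6373, 0.0061, 0.154]
orientation: [-0.063, 0.998, -0.001, 0.0]
ft_force: [0.1, -5.5, 0.4]
width: 0.004
finger_force: 3.0
time_s: 6.5
position: [0.637, 0.0081, 0.154]
orientation: [-0.063, 0.998, -0.001, 0.0]
ft_force: [0.9, -6.8, 0.2]
width: 0.004
finger_force: 3.0
```

```bash
python3 -m handwheel '[[[-1,-0.001,0.006,0,0],[-1,-0.002,0.012,0,0],[-1,-0.002,0.018,0,0],[-1,-0.002,0.018,0,0]]]';  python3 - <<'E'
from h import *
c=read_camera("top");im=c["pixels"][170:290,220:400];cv2.imwrite("pics/t2.png",cv2.resize(im,(780,520))[:,:,::-1])
E
```

```text
time_s: 6.83
position: [0.6368, 0.0097, 0.1541]
orientation: [-0.064, 0.998, -0.002, 0.0]
ft_force: [0.4, -8.8, -0.7]
width: 0.004
finger_force: 4.4
```

View pics/t2.png

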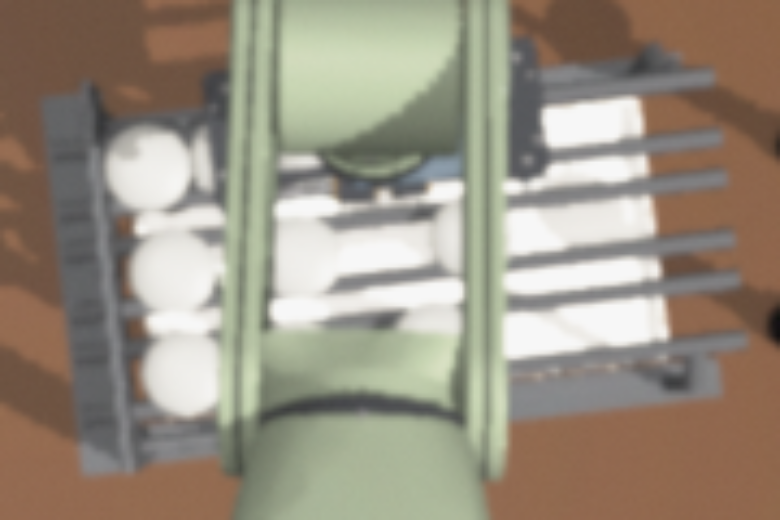

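The far row's first head at (148,167) in the crop is next to the flange face (about (102,165)), and the second nearly touches it. One more push to confirm.

```bash
python3 -m handwheel '[[[-1,-0.001,0.008,0,0],[-1,-0.002,0.016,0,0],[-1,-0.002,0.02,0,0],[-1,-0.002,0.02,0,0]]]'; python3 -m handwheel '[[[-1,-0.001,0.008,0,0],[-1,-0.002,0.016,0,0],[-1,-0.002,0.02,0,0],[-1,-0.002,0.02,0,0]]]'
```

```text
time_s: 7.22
position: [0.6369, 0.0101, 0.1542]
orientation: [-0.064, 0.998, -0.004, 0.0]
ft_force: [1.3, -15.1, 0.5]
width: 0.005
finger_force: 7.6
time_s: 7.55
position: [0.6371, 0.0104, 0.1544]
orientation: [-0.064, 0.998, -0.007, 0.001]
ft_force: [2.4, -21.1, 0.5]
width: 0.005
finger_force: 10.9
```

The force rose to 21 N with no motion, so the far row is closed at tool u = 0.0707, and the other lanes should end at the same value. Next I'll back off, rise and go to the mid lane.

```bash
python3 -m handwheel '[[[-1,0.004,-0.03,0,0],[-1,0.01,-0.08,0,0],[-1,0.02,-0.17,0,0],[-1,0.02,-0.17,0.2,0],[-1,0.02,-0.17,0.33,0]]]'; python3 -m handwheel '[[[-1,-0.08,-0.15,0,0],[-1,-0.16,-0.3,0,0],[-1,-0.24,-0.45,0,0],[-1,-0.32,-0.6,0,0],[-1,-0.32,-0.6,0,0]]]';python3 - <<'E'
from h import *
np.set_printoptions(suppress=True,precision=4)
o=bot.get_obs();p=o['position'];print(p,"u,w",p[:2]@U,p[:2]@W)
E
```

```text
time_s: 7.97
position: [0.6388, -0.0079, 0.204]
orientation: [-0.063, 0.998, 0.001, -0.001]
ft_force: [0.4, -0.4, 0.6]
width: 0.003
finger_force: 0.0
time_s: 8.38
position: [0.5889, -0.1007, 0.2037]
orientation: [-0.062, 0.998, 0.0, -0.001]
ft_force: [0.3, 0.1, 0.1]
width: 0.001
finger_force: 0.0
[ 0.5889 -0.1007  0.2037] u,w 0.17474747578614253 0.5713700545446172
```

```bash
python3 -m handwheel '[[[-1,0.02,0,-0.15,0],[-1,0.02,0,-0.27,0],[-1,0.02,0,-0.335,0],[-1,0.02,0,-0.335,0],[-1,0.02,0,-0.335,0]]]'; python3 -m handwheel '[[[-1,-0.007,0.053,0,0],[-1,-0.014,0.106,0,0],[-1,-0.02,0.159,0,0],[-1,-0.027,0.212,0,0],[-1,-0.034,0.265,0,0]]]'; python3 -m handwheel '[[[-1,-0.007,0.053,0,0],[-1,-0.014,0.106,0,0],[-1,-0.02,0.159,0,0],[-1,-0.027,0.212,0,0],[-1,-0.034,0.265,0,0]]]';python3 - <<'E'
from h import *
np.set_printoptions(suppress=True,precision=4)
o=bot.get_obs();p=o['position'];print(p,"u,w",p[:2]@U,p[:2]@W)
E
```

```text
time_s: 8.8
position: [0.5942, -0.0973, 0.1532]
orientation: [-0.064, 0.998, 0.0, -0.0]
ft_force: [1.1, 1.5, -0.5]
width: 0.001
finger_force: 0.0
time_s: 9.22
position: [0.5893, -0.0578, 0.1541]
orientation: [-0.064, 0.998, -0.001, 0.001]
ft_force: [0.3, -3.8, 2.8]
width: 0.006
finger_force: 2.0
time_s: 9.63
position: [0.5843, -0.0188, 0.154]
orientation: [-0.064, 0.998, -0.001, 0.001]
ft_force: [-0.1, -7.2, 3.4]
width: 0.005
finger_force: 3.7
[ 0.5843 -0.0188  0.154 ] u,w 0.09292637154635694 0.5772208559679393
```

```bash
python3 -m handwheel '[[[-1,-0.003,0.02,0,0],[-1,-0.005,0.04,0,0],[-1,-0.008,0.06,0,0],[-1,-0.01,0.08,0,0],[-1,-0.013,0.1,0,0]]]'; python3 -m handwheel '[[[-1,-0.001,0.01,0,0],[-1,-0.003,0.02,0,0],[-1,-0.004,0.03,0,0],[-1,-0.005,0.04,0,0],[-1,-0.005,0.04,0,0]]]';python3 - <<'E'
from h import *
np.set_printoptions(suppress=True,precision=4)
o=bot.get_obs();p=o['position'];print(p,"u,w",p[:2]@U,p[:2]@W)
E
```

```text
time_s: 10.05
position: [0.5824, -0.0045, 0.1539]
orientation: [-0.064, 0.998, -0.002, 0.001]
ft_force: [1.7, -10.0, 4.2]
width: 0.003
finger_force: 5.2
time_s: 10.47
position: [0.5817, 0.0012, 0.154]
orientation: [-0.064, 0.998, -0.002, 0.001]
ft_force: [0.0, -7.5, 4.9]
width: 0.003
finger_force: 4.6
[0.5817 0.0012 0.154 ] u,w 0.07275458626231295 0.577140517830391
```

```bash
python3 -m handwheel '[[[-1,-0.001,0.008,0,0],[-1,-0.002,0.016,0,0],[-1,-0.002,0.02,0,0],[-1,-0.002,0.02,0,0]]]'; python3 -m handwheel '[[[-1,-0.001,0.008,0,0],[-1,-0.002,0.016,0,0],[-1,-0.002,0.02,0,0],[-1,-0.002,0.02,0,0]]]';python3 - <<'E'
from h import *
np.set_printoptions(suppress=True,precision=4)
o=bot.get_obs();p=o['position'];print(p,"u,w",p[:2]@U,p[:2]@W)
E
```

```text
time_s: 10.8
position: [0.5816, 0.0025, 0.154]
orientation: [-0.064, 0.998, -0.003, 0.001]
ft_force: [0.6, -12.6, 4.3]
width: 0.006
finger_force: 6.8
time_s: 11.13
position: [0.5816, 0.0029, 0.1541]
orientation: [-0.064, 0.998, -0.006, 0.001]
ft_force: [2.3, -19.1, 5.4]
width: 0.005
finger_force: 10.2
[0.5816 0.0029 0.1541] u,w 0.0710165554735875 0.5772718725582485
```

The mid row is closed at u = 0.0710. Next is the near lane.

```bash
python3 -m handwheel '[[[-1,0.004,-0.03,0,0],[-1,0.01,-0.08,0,0],[-1,0.02,-0.17,0,0],[-1,0.02,-0.17,0.2,0],[-1,0.02,-0.17,0.33,0]]]'; python3 -m handwheel '[[[-1,-0.12,-0.13,0,0],[-1,-0.24,-0.26,0,0],[-1,-0.35,-0.4,0,0],[-1,-0.35,-0.4,0,0],[-1,-0.35,-0.4,0,0]]]';python3 - <<'E'
from h import *
np.set_printoptions(suppress=True,precision=4)
o=bot.get_obs();p=o['position'];print(p,"u,w",p[:2]@U,p[:2]@W)
E
```

```text
time_s: 11.55
position: [0.5828, -0.017, 0.2027]
orientation: [-0.063, 0.998, 0.001, -0.001]
ft_force: [0.1, -0.4, -0.6]
width: 0.009
finger_force: 0.0
time_s: 11.97
position: [0.5302, -0.0772, 0.2024]
orientation: [-0.062, 0.998, 0.001, -0.0]
ft_force: [1.1, 0.7, -0.3]
width: 0.007
finger_force: 0.0
[ 0.5302 -0.0772  0.2024] u,w 0.14390883627546597 0.5160722552038655
```

```bash
python3 -m handwheel '[[[-1,-0.005,0,-0.15,0],[-1,-0.005,0,-0.27,0],[-1,-0.005,0,-0.325,0],[-1,-0.005,0,-0.325,0],[-1,-0.005,0,-0.325,0]]]'; python3 -m handwheel '[[[-1,-0.006,0.05,0,0],[-1,-0.013,0.1,0,0],[-1,-0.019,0.15,0,0],[-1,-0.026,0.2,0,0],[-1,-0.032,0.25,0,0]]]'; python3 -m handwheel '[[[-1,-0.005,0.04,0,0],[-1,-0.009,0.07,0,0],[-1,-0.012,0.09,0,0],[-1,-0.014,0.11,0,0],[-1,-0.017,0.13,0,0]]]';python3 - <<'E'
from h import *
np.set_printoptions(suppress=True,precision=4)
o=bot.get_obs();p=o['position'];print(p,"u,w",p[:2]@U,p[:2]@W)
E
```

```text
time_s: 12.38
position: [0.5307, -0.0763, 0.1538]
orientation: [-0.064, 0.998, 0.0, -0.0]
ft_force: [0.1, -0.0, 0.4]
width: 0.01
finger_force: 0.0
time_s: 12.8
position: [0.5259, -0.0391, 0.1548]
orientation: [-0.064, 0.998, -0.001, 0.001]
ft_force: [0.2, -3.5, 2.6]
width: 0.002
finger_force: 2.1
time_s: 13.22
position: [0.5237, -0.0209, 0.1547]
orientation: [-0.064, 0.998, -0.001, 0.001]
ft_force: [1.5, -6.9, 4.0]
width: 0.005
finger_force: 3.8
[ 0.5237 -0.0209  0.1547] u,w 0.08724256047717555 0.516759502591637
```

```bash
python3 -m handwheel '[[[-1,-0.003,0.02,0,0],[-1,-0.005,0.035,0,0],[-1,-0.006,0.05,0,0],[-1,-0.008,0.06,0,0],[-1,-0.009,0.07,0,0]]]'; python3 -m handwheel '[[[-1,-0.001,0.01,0,0],[-1,-0.003,0.02,0,0],[-1,-0.004,0.03,0,0],[-1,-0.005,0.04,0,0],[-1,-0.005,0.04,0,0]]]';python3 -m handwheel '[[[-1,-0.001,0.008,0,0],[-1,-0.002,0.015,0,0],[-1,-0.002,0.015,0,0]]]'; python3 - <<'E'
from h import *
np.set_printoptions(suppress=True,precision=4)
o=bot.get_obs();p=o['position'];print(p,"u,w",p[:2]@U,p[:2]@W)
E
```

```text
time_s: 13.63
position: [0.5224, -0.0112, 0.1548]
orientation: [-0.064, 0.998, -0.002, 0.001]
ft_force: [1.5, -10.2, 3.7]
width: 0.003
finger_force: 5.0
time_s: 14.05
position: [0.5217, -0.0053, 0.1548]
orientation: [-0.064, 0.998, -0.002, 0.001]
ft_force: [0.6, -10.5, 3.0]
width: 0.006
finger_force: 5.0
time_s: 14.3
position: [0.5217, -0.005, 0.1549]
orientation: [-0.064, 0.998, -0.004, 0.001]
ft_force: [2.4, -14.9, 4.0]
width: 0.003
finger_force: 7.8
[ 0.5217 -0.005   0.1549] u,w 0.07125234538133979 0.5168632894068464
```

The near row is closed at u = 0.0712. One more small press, then back off, rise and swing clear to check.

```bash
python3 -m handwheel '[[[-1,-0.001,0.008,0,0],[-1,-0.002,0.02,0,0],[-1,-0.002,0.02,0,0]]]'; python3 -m handwheel '[[[-1,0.004,-0.03,0,0],[-1,0.01,-0.08,0,0],[-1,0.02,-0.17,0,0],[-1,0.02,-0.17,0.25,0],[-1,0.02,-0.17,0.5,0]]]' >/dev/null; python3 -m handwheel '[[[-1,-0.2,-0.05,0.2,0],[-1,-0.4,-0.1,0.2,0],[-1,-0.6,-0.2,0.2,0],[-1,-0.8,-0.3,0.2,0],[-1,-1,-0.4,0.2,0]]]' >/dev/null;  python3 -m handwheel '[[[-1,0,-0.25,0,0],[-1,0,-0.5,0,0],[-1,0,-0.75,0,0],[-1,0,-1,0,0],[-1,0,-1,0,0]]]'>/dev/null; python3 -m handwheel '[[[-1,0,-0.25,0,0],[-1,0,-0.5,0,0],[-1,0,-0.75,0,0],[-1,0,-1,0,0],[-1,0,-1,0,0]]]'
python3 - <<'E'
from h import *
c=read_camera("top");im=c["pixels"][170:290,220:400];a=cv2.resize(im,(780,520))
s=read_camera("side");b=cv2.resize(s["pixels"][120:360,200:440],(520,520))
cv2.imwrite("pics/f.png",cv2.resize(np.hstack([a,b]),(800,320))[:,:,::-1])
for h in heads(c): print([round(float(q),4) for q in (h[:2]@U+.086,h[:2]@W,h[2],h[3])])
E
```

```text
time_s: 14.55
position: [0.5218, -0.0045, 0.1549]
orientation: [-0.065, 0.998, -0.007, 0.002]
ft_force: [1.9, -23.9, 2.8]
width: 0.001
finger_force: 11.6
time_s: 16.22
position: [0.3736, -0.388, 0.2576]
orientation: [-0.061, 0.998, -0.0, 0.0]
ft_force: [0.0, -0.1, -0.2]
width: 0.004
finger_force: 0.0
[0.1223, 0.6333, 0.1748, 268.0]
[0.0737, 0.6358, 0.1737, 295.0]
[0.0225, 0.6345, 0.173, 269.0]
[0.1229, 0.5753, 0.1735, 261.0]
[0.074, 0.5741, 0.1731, 292.0]
[0.0246, 0.5735, 0.1728, 293.0]
[0.1158, 0.529, 0.171, 48.0]
[0.0662, 0.5235, 0.1713, 89.0]
[0.1171, 0.5126, 0.1748, 176.0]
[0.1372, 0.5215, 0.1716, 48.0]
[0.0248, 0.5143, 0.1732, 286.0]
[0.0811, 0.5088, 0.1741, 163.0]
```

View pics/f.png

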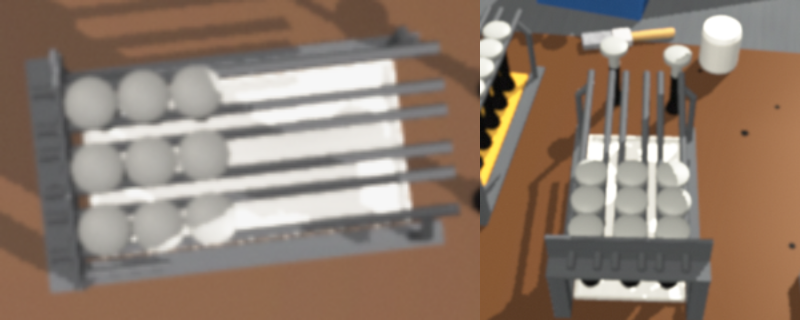

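The picture shows all three rows closed against the flange, with heads at about x = 90–100, 145–155 and 200–210. The measured spacing is about 50 mm, and the spares and tin are undisturbed.

```bash
python3 -m handwheel '[[[-1,0,0,0,0],[-1,0,0,0,0],[-1,0,0,0,0]]]' >/dev/null; python3 -c "
from bench import finish_job
print(finish_job())"
```

```text
the job is handed in; nothing more can be done
None
```

I pushed all three rows closed against the stop, backed the arm clear of the rack and handed the job in at about 16.5 s; the hand-in returned no verdict.

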